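# Fit new filter rings in a desktop air purifier

### The arm

A 6-joint arm with a two-finger parallel gripper is mounted at the origin on the work surface. World frame = base frame: x ahead of the robot, y to its left, z up, the work surface at z = 0. Lengths are in mm, angles in rad, forces in N, time in s.
With the tool pointing down it reaches from about 300 to 775 mm from the base axis. Payload 14.6 kg.
Tool frame: the origin (TCP) lies between the finger pads; the fingertips stand 25 mm ahead of it and the grasp point (between the pads) lies 6 mm ahead of it; z points along the fingers, y is the line along which they close (so a half turn about z gives the same grasp; the last joint's range is limited). The gripper opens to 94 mm and grips with 3 to 60 N. Pads are 16 mm wide; open, the fingers measure 119 mm over their backs; the gripper's body (75 mm by 177 mm) begins 78 mm behind the grasp point.
Start: joints at [1.271, 0.3, 1.521, -0, 1.321, -0.067], TCP at [126.885, 535.154, 230.446] pointing down, gripper open.
Joint ranges: [-3.03, 3.03], [-0.79, 2.21], [0.23, 2.52], [-1.04, 4.18], [0, 3.07], [-2.55, 2.55]. Speed limits (rad/s): [2.22, 2.22, 2.57, 3.14, 3.14, 3.14].

### API

Orientations are given as [roll, pitch, yaw] about the fixed x, y, z axes, in that order (R = Rz(yaw) Ry(pitch) Rx(roll)).
In Python, from cell import manip gives the robot as it stands. The module is installed in compiled form; this text tells all that it offers.
- The arm moves only by the tool step_arm, never from a script. Its argument "series" is one flat list of numbers, 5 for each row, row after row: the shift along the world's x, y, z in mm, then the turn about the world's z in rad, then the closure, from 0 (fully open) to 1 (shut). In form: [dx, dy, dz, spin, jaw, dx, dy, dz, spin, jaw, ...]. A call has 1 to 20 rows; each row shifts and turns the commanded pose from where the row before left it; what a row does not reach is not made up. A row lasts 1/8 s, in which the tool goes at most 62.5 mm and 10.7 degrees, less where a joint would pass 70% of its speed; a pose out of reach is approached as far as the arm can. A call is refused whole if a number of a shift passes 62.5 or a number of a turn 0.188, either way. A call with a gripper value outside its range is refused whole. The fingers move at their own pace and stop on an object; "squeeze" is the grip in N (left out, the last holds). Time passes only in rows, so rows that do not move let the fingers close. It gives the time, the measured TCP pose, the force, the opening and the grip force at its end, in the units of the state.
- manip.read_state(): the state, without advancing time (a new reading comes with each control period).
- manip.camera(name): name is "scene" or "top" or "wrist"; returns (picture, depth): 384x512x3 uint8, blue, green, red; 384x512 float32, mm along the optical axis (not along the pixel's ray), 0 where there is no reading.
- manip.camera_info(name): a dict with "fovy" (degrees; the focal length in pixels is half the picture's height over the tangent of half this angle, whatever the lens; pixels are square), "cx", "cy" (the principal point, pixels), "eye" and "orientation" of the camera in the world. Camera axes: x right, y down, z forward; pixel columns grow to the right and rows downward; lengths in mm; the calibration is good to about 2 mm. The wrist camera is an equidistant fisheye: a pixel r from the principal point sees the ray r / f radians off the axis. A picture is of the moment at which its call begins: read the wrist's pose just before it. camera_info takes no time and is no camera call; for the wrist camera it gives the pose at the moment of the call.
- manip.sign_off(): hands the job in; it is judged then, once.
The state is a dict: "clock": time; "joints": joint angles; "qd": joint speeds; "effort": joint torques, N m; "eef_pos": TCP position; "eef_rot": TCP orientation; "wrist_force": force on the tool from outside, world axes, zero at the start; "moment": the same for the moment, N m; "finger_gap": finger opening in mm; "finger_force": force on a finger pad.
Only numpy, scipy, OpenCV 4.12 (cv2) and the standard library are available. Lean on these libraries where they do the work, as an engineer would, in place of code of your own. Each camera call takes 0.05 s, during which the arm holds its last target. There are 200 camera calls.

### The job

The air purifier on the living-room table stands open and empty. Thread its two filter rings down the stepped centre post: first the low ring with the wide bore, fully home on the chamber floor, then the tall ring with the narrow bore, fully home on top of it. Then shut the lid completely, leaving the other things on the table where they are.

Things in the scene. Friction and masses are not known exactly. Their poses are not given: they have to be found in the camera images.
- seat (a point): Point on the centre post's axis at the level of the filter chamber's floor, 55 mm above the table, in the fixed round white air purifier (170 mm across). Axes: z up, x towards the lid's hinge (the lid stands open on that side), y along the hinge axis. The round chamber is 160 mm wide inside; its wall rises 25 mm above the floor.
- post_top (a point): Top of the purifier's grey stepped centre post, 66 mm above seat. From the chamber floor up the post is 40 mm in diameter to 24 mm, then a cone to 24 mm diameter at 30 mm, straight to 56 mm, then a tapered nose 12 mm in diameter at the top.
- lid (a joint): Angle of the purifier's hinged lid, rad: 0 shut flat on the chamber's rim, about 1.7 to 1.9 standing open as found, 2.0 the stop. It turns about a level axis at lid_hinge. The hinge is stiff (about 0.32 N m), so the lid stays wherever it is left; pushing near its front edge takes about 1 to 4 N. No latch.
- lid_hinge (a point): Middle of the hinge axis: 90 mm from seat along its +x and 25 mm higher. Axes fixed to the lid: y along the hinge axis, -x from hinge to the lid's front, z from rim to roof (up when shut). The lid is a white inverted cup 170 mm across, 4 mm wall, centred at x = -90 mm; rim at z = 0, outer face of the flat grilled roof at z = 78 mm, its edge rounded.
- lid_tab (a point): Middle of the grey thumb tab on the lid's front edge (50 mm wide, 10 mm thick, standing out about 20 mm): 193 mm from the hinge axis. It moves with the lid; topmost when the lid is open, at the front when it is shut.
- low_filter: Low filter ring: pale media in a grey frame of upright bars, outside diameter 64 mm (62 to 66 mm), 34 mm tall, bore 43 mm right through. Stands flat on the table. Origin: the middle of the ring, half-way up its axis; z along its axis. The same both ways up. About 0.16 kg.
- tall_filter: Tall filter ring: pale, finely pleated, grey end caps, outside diameter 64 mm (62 to 66 mm), 60 mm tall, bore 27 mm right through (too narrow for the lower part of the post). Stands flat on the table. Origin: the middle of the ring, half-way up its axis; z along its axis. The same both ways up. About 0.14 kg.
- remote: Black remote control lying flat between the places of the filters, 190 x 44 x 18 mm, long along its x. Origin: centre of its underside. Leave alone.
- tin: Round red tin with a white lid, 92 mm across, 37 mm high. Origin: centre of its underside. Leave alone.
- mug: White mug, 82 mm across, 92 mm high, with a handle towards its y. Origin: centre of its underside. Leave alone.
- glasses_case: Brown spectacle case, 62 x 165 x 36 mm, long along its y. Origin: centre of its underside. Leave alone.
Not all that is in view belongs to the job. What is shaped like the part that bears seat but blue or green is not meant.

How it is judged:
By the outcome, as a careful person would: the job done as asked, in the order asked, and still so for the second after the job is handed in, with the robot touching nothing.
It also fails if it takes over 72 s, if anything falls off the work surface, if the arm or the gripper's body presses on something with over 40 N, if the wrist force passes 120 N, or if a joint passes its speed limit or range.

## Working session

There is one attempt and no reset: what is moved stays moved. The work goes in short steps, Python scripts to look and compute and a tool call to move; the robot and the scene stay as the last step left them, time stands still between calls to the robot, and variables do not carry over. Pictures are saved under pics/ and viewed, at most 10 in all, crops included, and the job is handed in when it is done.

Besides the shell and the picture viewer there is one more tool, called after ">>>" by a JSON object that holds its "api" and its "payload". step_arm: Moves the arm, as the interface text tells. Its arguments: {"type":"object","properties":{"series":{"type":"array"},"squeeze":{"type":"number"}},"required":["series"]}

```bash
mkdir -p pics
cat > h.py <<'E'
import numpy as np, cv2
from cell import manip
from scipy.spatial.transform import Rotation as R
def rot(o):
    o=np.array(o)
    return o if o.shape==(3,3) else (R.from_euler('xyz',o).as_matrix() if o.size==3 else R.from_quat(o).as_matrix())
def cloud(name,pic=None):
    i=manip.camera_info(name); im,d=manip.camera(name)
    if pic: cv2.imwrite(pic,im)
    f=192/np.tan(np.radians(i['fovy'])/2)
    v,u=np.mgrid[:384,:512]; x=(u-i['cx'])/f; y=(v-i['cy'])/f
    if name=='wrist':
        r=np.hypot(x,y); k=np.where(r>1e-6,np.tan(np.minimum(r,1.5))/np.maximum(r,1e-6),1); x=x*k;y=y*k
    P=np.stack([x*d,y*d,d],-1)@rot(i['orientation']).T+np.array(i['eye'])
    P[d==0]=np.nan
    return im,d,P,i
E
python3 - <<'E'
from h import *
for n in ['scene','top']:
    im,d,P,i=cloud(n,f'pics/{n}0.png'); print(n,i)
    np.save(n+'0.npy',P)
a=cv2.imread('pics/scene0.png');b=cv2.imread('pics/top0.png')
cv2.imwrite('pics/both.png',np.vstack([a,b])[:, :] if 0 else cv2.resize(np.hstack([a,b]),(800,300)))
print(manip.read_state())
E
```

```text
scene {'fovy': 51.43291542093547, 'cx': 251.55680457835206, 'cy': 187.60358162349505, 'eye': array([1202.80828923,  -69.27568044, 1135.71831707]), 'orientation': array([-2.55629012, -0.01035992,  1.49078477])}
top {'fovy': 46.01188403911147, 'cx': 243.10679515379675, 'cy': 185.49505661958256, 'eye': array([ 449.61196065,    7.17026043, 1151.09030891]), 'orientation': array([-3.07875888, -0.0146014 , -1.56761491])}
{'clock': 0.1, 'joints': array([ 1.27140120e+00,  3.00415632e-01,  1.52153169e+00, -8.63118261e-06,
        1.32063368e+00, -6.65986029e-02]), 'qd': array([ 1.44052087e-03, -1.35993602e-03, -1.21323060e-03,  7.94477054e-05,
        4.92810636e-04,  2.00138199e-03]), 'effort': array([-1.93519591e-03, -5.32642686e+01, -3.53278506e+01,  7.08203344e-02,
        2.36076565e-02, -7.61074489e-05]), 'eef_pos': array([126.82999303, 534.97215996, 229.93762032]), 'eef_rot': array([-3.14060594e+00, -5.74321503e-05,  2.90879825e+00]), 'wrist_force': array([ 0.81693679, -0.46486464, -0.2530166 ]), 'moment': array([ 0.03271859,  0.00630141, -0.0365767 ]), 'finger_force': 0.0, 'finger_gap': 94.06348152778499}
```

View pics/scene0.png

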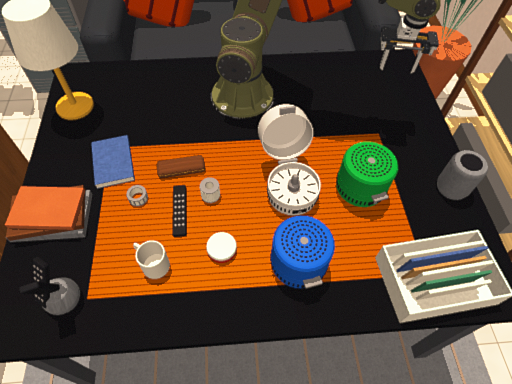

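View pics/top0.png

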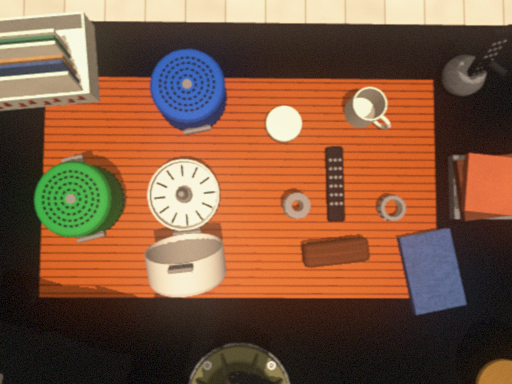

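The scene view shows the purifier at (294,188), with its lid open towards the robot, the tall ring at (210,190), the low ring at (137,195) and the remote between the rings. In the top view the post is at (183,195), the tall ring at (296,205) and the low ring at (392,207).

Run:
```python
from h import *
from scipy.optimize import least_squares
def circ(Q):
    r=least_squares(lambda p:np.hypot(Q[:,0]-p[0],Q[:,1]-p[1])-p[2],[*Q[:,:2].mean(0),30],loss='soft_l1').x
    return r.round(1)
for n,pts in [('top',dict(tall=(296,205),low=(392,207),post=(183,195))),('scene',dict(tall=(210,190),low=(137,195),post=(294,185)))]:
    P=np.load(n+'0.npy')
    print(n,'table z',np.nanmedian(P[280:290,250:290,2]) if n=='top' else np.nanmedian(P[255:265,180:195,2]))
    for k,(u,v) in pts.items():
        w=20 if k!='post' else 42
        Q=P[v-w:v+w,u-w:u+w].reshape(-1,3);Q=Q[~np.isnan(Q[:,0])]
        h=dict(tall=60,low=34,post=80)[k]
        S=Q[abs(Q[:,2]-h)<5]
        # boundary-free: hull for outer circle
        H=cv2.convexHull(S[:,:2].astype(np.float32))[:,0]
        print(k,len(S),'z',np.median(S[:,2]).round(1),'mid',(S[:,:2].max(0)+S[:,:2].min(0))/2,'hull',circ(H),'enc',cv2.minEnclosingCircle(S[:,:2].astype(np.float32)))
        if k=='post':
            T=Q[(Q[:,2]>90)&(Q[:,2]<125)];print(' posttop',len(T),np.median(T,0),T[np.argsort(-T[:,2])[:8]].round(0).tolist())
            F=Q[abs(Q[:,2]-55)<5];print(' floor',len(F),np.median(F,0),cv2.minEnclosingCircle(F[:,:2].astype(np.float32)))
# lid: tall points near purifier, top
P=np.load('top0.npy');Q=P[225:305,135:235].reshape(-1,3);Q=Q[Q[:,2]>100]
print('lid',np.nanmin(Q,0),np.nanmax(Q,0)); 
im=cv2.imread('pics/top0.png');print('tab',P[264:272:2,172:192:4].round(0).tolist())
for n,r in [('remote',(slice(150,218),slice(330,342))),('case',(slice(240,262),slice(306,366)))]:
    q=P[r].reshape(-1,3);print(n,np.nanmin(q,0),np.nanmax(q,0))
```

```text
top table z 1.29065791289986
tall 441 z 60.7 mid [ 471.76085414 -140.25411651] hull [ 471.4 -140.4   31.4] enc ((471.32537841796875, -140.4049072265625), 31.992324829101562)
low 286 z 34.6 mid [ 466.91476189 -381.84508064] hull [ 466.4 -381.6   31.6] enc ((466.73248291015625, -382.0050354003906), 32.2985954284668)
post 649 z 80.7 mid [488.86109728 132.86524906] hull [495.  133.1  84.8] enc ((487.9852600097656, 128.587646484375), 93.49767303466797)
 posttop 175 [485.58132848 124.89978723 111.02098614] [[499.0, 133.0, 124.0], [499.0, 129.0, 124.0], [497.0, 131.0, 123.0], [501.0, 131.0, 123.0], [490.0, 136.0, 123.0], [497.0, 133.0, 123.0], [400.0, 53.0, 123.0], [501.0, 134.0, 122.0]]
 floor 3137 [495.10068048 132.75413108  55.74368498] ((497.9861755371094, 128.43544006347656), 85.50479888916016)
scene table z -0.7551763214313496
tall 201 z 58.4 mid [ 469.75830692 -138.26385395] hull [ 471.3 -138.9   30.9] enc ((470.3935546875, -139.56918334960938), 32.398277282714844)
low 144 z 32.6 mid [ 466.54371621 -380.74970526] hull [ 466.7 -379.8   31.3] enc ((466.3174133300781, -379.50732421875),
[... 552 characters left out ...]
403.5316857  203.09457275 267.33452869]
tab [[[350.0, 135.0, 243.0], [350.0, 126.0, 246.0], [350.0, 119.0, 244.0], [351.0, 110.0, 249.0], [351.0, 102.0, 251.0]], [[347.0, 133.0, 252.0], [347.0, 126.0, 252.0], [348.0, 117.0, 259.0], [348.0, 109.0, 257.0], [348.0, 101.0, 258.0]], [[344.0, 133.0, 257.0], [344.0, 124.0, 262.0], [344.0, 117.0, 261.0], [345.0, 109.0, 264.0], [345.0, 101.0, 263.0]], [[341.0, 131.0, 267.0], [341.0, 124.0, 263.0], [341.0, 116.0, 266.0], [341.0, 109.0, 263.0], [341.0, 101.0, 264.0]]]
remote [ 442.71118583 -257.82020627   13.13290107] [ 612.6982876  -226.55327068   26.34042951]
case [ 334.10455844 -312.13340185   -4.11371542] [ 386.73370563 -163.42510824   43.9305436 ]
```

>>> {"api": "step_arm", "payload": {"series": [0,0,50,0.02,0,0,0,50,0.02,0,31,-34,10,0.02,0,31,-34,0,0.02,0,31,-34,0,0.02,0,31,-34,0,0.02,0,31,-34,0,0.02,0,31,-34,0,0.02,0,31,-34,0,0.02,0,31,-34,0,0.02,0,31,-34,0,0.02,0,31,-34,0,0.013,0,31,-33,0,0,0,28,-29,0,0,0,0,0,0,0,0,0,0,0,0,0]}}

```text
clock: 2.1
eef_pos: [495.5, 133.5, 340.2]
eef_rot: [3.142, -0.001, -3.141]
wrist_force: [-0.1, -0.6, 0.4]
finger_gap: 94.1
finger_force: 0.0
```

Run:
```python
from h import *
s=manip.read_state();print(s['clock'],s['eef_pos'],s['eef_rot'],s['joints'])
im,d,P,i=cloud('wrist','pics/w1.png');np.save('w1.npy',P);np.save('w1d.npy',d);print(i)
print('tool->cam',rot(s['eef_rot']).T@(i['eye']-s['eef_pos']))
```

```text
2.1 [495.54704353 133.46439534 340.23313987] [ 3.14152937e+00 -5.51739631e-04 -3.14146478e+00] [ 1.91627536e-01  1.56131040e-01  1.44481654e+00  1.67210642e-04
  1.54117468e+00 -1.37930164e+00]
{'fovy': 65.70646984690485, 'cx': 260.04190025394695, 'cy': 191.8458207953039, 'eye': array([427.16947418, 133.14553444, 494.77607116]), 'orientation': array([2.90633673e+00, 4.13691458e-04, 1.57149900e+00])}
tool->cam [  68.46286661   -0.30034004 -154.50520045]
```

View pics/w1.png

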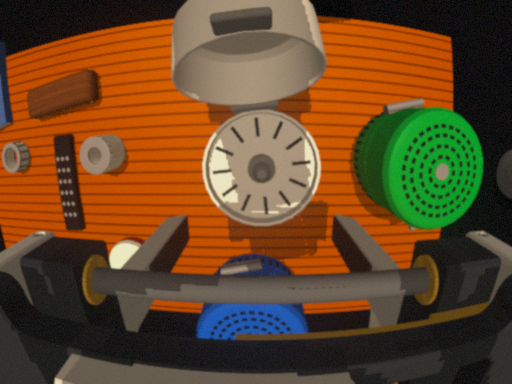

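The wrist view shows the post at (261,168) in the chamber disc, the open lid above it and the green and blue decoys clear of both. I'll refine the axis next.

```bash
cat >> h.py <<'E'
def px2plane(i,uv,z,fish=True):
    f=192/np.tan(np.radians(i['fovy'])/2); uv=np.asarray(uv,float)
    a=(uv-[i['cx'],i['cy']])/f; r=np.hypot(*a.T)
    k=np.where(r>1e-6,np.tan(r)/np.maximum(r,1e-6),1) if fish else 1+0*r
    D=np.c_[a*k[:,None],np.ones(len(a))]@rot(i['orientation']).T
    return np.array(i['eye'])+D*((z-i['eye'][2])/D[:,2])[:,None]
def circ(Q):
    from scipy.optimize import least_squares
    return least_squares(lambda p:np.hypot(Q[:,0]-p[0],Q[:,1]-p[1])-p[2],[*Q[:,:2].mean(0),30],loss='soft_l1').x.round(2)
E
python3 - <<'E'
from h import *
i=manip.camera_info('wrist');P=np.load('w1.npy');im=cv2.imread('pics/w1.png')
B=P[110:228,200:325].reshape(-1,3)
for lo,hi in [(76,86),(52,60),(95,105),(110,118),(118,126)]:
    S=B[(B[:,2]>lo)&(B[:,2]<hi)]
    c=S if lo<90 else S[np.hypot(S[:,0]-495,S[:,1]-133)<25]
    H=cv2.convexHull(c[:,:2].astype(np.float32))[:,0];print(lo,hi,len(c),c[:,2].mean(),'mean',c[:,:2].mean(0),'circ',circ(H))
# rim outline by colour: non-orange blob
hsv=cv2.cvtColor(im,cv2.COLOR_BGR2HSV)
m=((hsv[...,1]<90)&(hsv[...,2]>50)).astype(np.uint8)
cs,_=cv2.findContours(m[108:232,195:330],0,1);c=max(cs,key=cv2.contourArea)[:,0]+[195,108]
c=c[(c[:,1]>120)&(c[:,1]<222)]
print('rimcol',circ(px2plane(i,c,80)))
g=cv2.cvtColor(im,6);print(g[150:188:2,244:280:2])
# lid: tab dark pixels
m=((g<70)&(hsv[...,1]<120))[5:35,205:275];v,u=np.nonzero(m);u0,v0=u.mean()+205,v.mean()+5
print('tab',u0,v0,P[5:35,205:275][m].mean(0))
E
```

```text
76 86 1630 80.21670251742638 mean [491.13306387 133.70759734] circ [492.99 134.52  84.46]
52 60 8195 55.39714065160341 mean [491.84307116 134.43318375] circ [493.48 134.5   79.82]
95 105 16 100.35578953697063 mean [483.55767553 134.2371025 ] circ [492.84 135.15  11.79]
110 118 144 114.40452258440797 mean [491.27119423 135.18087236] circ [492.93 135.06  11.58]
118 126 114 120.6548504327822 mean [492.89961164 134.87403291] circ [493.16 134.85   7.5 ]
rimcol [493.25 134.83  83.09]
[[154 153 152 150 153 152 151 149 155 150 153 150 153 153 153 152 153 154]
 [152 153 153 150 154 153 152 149 151 150 147 151 154 152 153 153 151 150]
 [152 155 155 152 153 148 133 115 102 102 112 133 146 151 150 152 154 152]
 [154 152 153 152 141 102  83  88  89  86  87  89 107 139 152 154 154 153]
 [153 155 155 140 101  87  88  94  96  93  93  88  92  99 142 152 153 151]
 [155 152 146 112  90  89  91  92  89  90  94  90  91  90 103 148 153 151]
 [153 149 135  94  90  89  91  84  79  74  81  86  88  94  91 134 153 155]
 [153 149 123  89  93  86  78  75  76  77  75  77  84  91  89 124 152 154]
 [151 151 106  91
[... 164 characters left out ...]
87  94  92  86  78  74  82  91  97 147 153]
 [151 152 111  86  80  77  80  94  96  97  94  84  76  78  87 104 147 151]
 [153 153 128  89  81  74  82  96  96  94  96  88  74  76  86 122 150 151]
 [151 154 142 102  82  73  77  98 100  97  98  82  72  80  97 142 152 149]
 [153 152 156 134  95  82  72  79  90  91  83  70  75  92 128 152 153 151]
 [151 151 153 152 129  99  78  75  72  73  70  76  97 132 151 149 153 153]
 [154 152 153 154 151 143 128 105  97  93 107 129 142 152 153 151 150 152]
 [151 151 152 153 153 152 150 148 148 149 148 150 151 154 154 153 150 153]
 [152 155 152 152 152 153 152 153 152 152 151 151 153 152 152 150 151 152]]
tab 241.67631578947368 24.117105263157896 [nan nan nan]
```

>>> {"api": "step_arm", "payload": {"series": [-2,-37,-6,0,0,-2,-37,-6,0,0,-2,-37,-6,0,0,-2,-37,-6,0,0,-2,-37,-6,0,0,-2,-37,-6,0,0,-2,-37,-6,0,0,-2,-37,-6,0,0,-2,-37,-6,0,0,-2,-37,-6,0,0,-2,-37,-6,0,0,-2,-37,-8,0,0,-2,-37,-8,0,0,-3,-33,-8,0,0,0,0,0,0,0,0,0,0,0,0]}}

```text
clock: 4.15
eef_pos: [467.3, -379.6, 250.8]
eef_rot: [-3.142, 0.0, -3.14]
wrist_force: [-0.2, 0.5, 0.4]
finger_gap: 94.0
finger_force: 0.0
```

```bash
cat > ring.py <<'E'
from h import *
import sys
h=float(sys.argv[1]);x0,y0=map(float,sys.argv[2:4])
s=manip.read_state();print(s['clock'],s['eef_pos'],s['eef_rot'][2])
im,d,P,i=cloud('wrist',sys.argv[4])
near=np.hypot(P[...,0]-x0,P[...,1]-y0)<45
m=near&(abs(P[...,2]-h)<5)
print('n',m.sum(),'z',np.median(P[m][:,2]))
hsv=cv2.cvtColor(im,cv2.COLOR_BGR2HSV)
H=cv2.convexHull(P[m][:,:2].astype(np.float32))[:,0];print('outer(depth)',circ(H))
mm=m.astype(np.uint8)
cs,hi=cv2.findContours(mm,cv2.RETR_CCOMP,cv2.CHAIN_APPROX_NONE)
for c,k in zip(cs,hi[0]):
    if len(c)>25: print('hole' if k[3]>=0 else 'outer',circ(px2plane(i,c[:,0],h)))
E
python3 ring.py 34 466.5 -381 pics/w2.png
```

```text
4.15 [ 467.32867404 -379.64956633  250.83786781] -3.1404097370139024
n 1022 z 34.1538602210519
outer(depth) [ 465.13 -380.34   31.03]
outer [ 464.91 -380.33   30.56]
hole [ 464.29 -380.05   21.44]
```

>>> {"api": "step_arm", "payload": {"series": [-1,-1,-45,0,0,0,0,-45,0,0,0,0,-45,0,0,0,0,-45,0,0,0,0,-25,0,0,0,0,-18,0,0,0,0,0,0,0,0,0,0,0,1,0,0,0,0,1,0,0,0,0,1,0,0,0,0,1,0,0,0,0,1], "squeeze": 25}}

```text
clock: 5.7
eef_pos: [466.0, -381.8, 27.9]
eef_rot: [-3.142, 0.0, -3.141]
wrist_force: [-2.2, 2.2, 5.8]
finger_gap: 64.8
finger_force: 25.0
```

>>> {"api": "step_arm", "payload": {"series": [0,0,20,0,1,0,0,40,0,1,0,0,40,0,1,0,0,40,0,1,0,15,22,0,1,2,35,0,0,1,2,40,0,0,1,2,40,0,0,1,2,40,0,0,1,2,40,0,0,1,2,40,0,0,1,2,40,0,0,1,2,40,0,0,1,2,40,0,0,1,2,40,0,0,1,2,40,0,0,1,2,35,0,0,1,2,20,0,0,1,2,10,0,0,1,0,0,0,0,1]}}

```text
clock: 8.2
eef_pos: [493.9, 133.2, 189.8]
eef_rot: [-3.142, 0.0, -3.141]
wrist_force: [0.1, -1.2, -1.4]
finger_gap: 64.6
finger_force: 25.0
```

>>> {"api": "step_arm", "payload": {"series": [0,0,0,0,1,0,0,0,0,1]}}

```text
clock: 8.45
eef_pos: [493.9, 132.5, 189.5]
eef_rot: [-3.142, 0.0, 3.141]
wrist_force: [-0.2, -0.5, -3.0]
finger_gap: 65.0
finger_force: 25.0
```

>>> {"api": "step_arm", "payload": {"series": [0,0,-20,0,1,0,0,-20,0,1,0,0,-20,0,1,0,0,-13,0,1,0,0,-4,0,1,0,0,-4,0,1,0,0,-4,0,1,0,0,0,0,1]}}

```text
clock: 9.45
eef_pos: [494.0, 133.3, 104.5]
eef_rot: [3.141, 0.0, -3.141]
wrist_force: [1.0, 2.2, -2.4]
finger_gap: 64.6
finger_force: 25.0
```

>>> {"api": "step_arm", "payload": {"series": [0,0,-5,0,1,0,0,-5,0,1,0,0,-5,0,1,0,0,-4,0,1,0,0,-2,0,1,0,0,-1,0,1,0,0,0,0,1]}}

```text
clock: 10.32
eef_pos: [494.2, 133.5, 82.9]
eef_rot: [3.141, 0.001, -3.141]
wrist_force: [-0.8, 5.2, 7.3]
finger_gap: 64.6
finger_force: 25.0
```

>>> {"api": "step_arm", "payload": {"series": [0,0,0,0,0,0,0,0,0,0,0,0,0,0,0,0,0,0,0,0,0,0,20,0,0,0,0,40,0,0,0,0,40,0,0,0,0,40,0,0,0,0,27,0,0,-3,-30,0,0,0,-3,-40,0,0,0,-3,-40,0,0,0,-3,-40,0,0,0,-3,-40,0,0,0,-3,-40,0,0,0,-3,-30,0,0,0,-3,-13,0,0,0,0,0,0,0,0,0,0,0,0,0]}}

```text
clock: 12.7
eef_pos: [470.0, -139.0, 249.5]
eef_rot: [3.141, 0.0, -3.141]
wrist_force: [-0.3, -0.4, -0.7]
finger_gap: 94.0
finger_force: 0.0
```

```bash
python3 ring.py 60 471 -140 pics/w3.png
python3 - <<'E'
from h import *
im,d,P,i=cloud('top','pics/top1.png')
Q=P[160:225,150:220].reshape(-1,3);m=np.hypot(Q[:,0]-494,Q[:,1]-133)<40
S=Q[m&(abs(Q[:,2]-89)<6)];print(len(S),S[:,2].mean(),circ(cv2.convexHull(S[:,:2].astype(np.float32))[:,0]))
E
```

```text
12.7 [ 470.01121494 -139.00372848  249.46296767] -3.140645707684998
n 1773 z 60.14653048816325
outer(depth) [ 469.4  -138.72   31.16]
outer [ 469.14 -138.83   30.66]
hole [ 468.53 -138.36   13.58]
373 88.68684755950815 [495.43 131.27  31.31]
```

>>> {"api": "step_arm", "payload": {"series": [0,-1,-40,0,0,0,0,-45,0,0,0,0,-45,0,0,0,0,-40,0,0,0,0,-28,0,0,0,0,0,0,0,0,0,0,0,1,0,0,0,0,1,0,0,0,0,1,0,0,0,0,1,0,0,0,0,1], "squeeze": 25}}

```text
clock: 14.18
eef_pos: [470.2, -140.8, 52.2]
eef_rot: [-3.141, 0.001, -3.142]
wrist_force: [-1.7, 1.8, 6.4]
finger_gap: 64.6
finger_force: 25.0
```

>>> {"api": "step_arm", "payload": {"series": [0,0,20,0,1,0,0,40,0,1,0,0,45,0,1,0,0,44,0,1,0,20,10,0,1,3,35,0,0,1,3,40,0,0,1,3,40,0,0,1,3,40,0,0,1,3,40,0,0,1,3,30,0,0,1,3,18,0,0,1,3,10,0,0,1,0,0,0,0,1,0,0,0,0,1]}}

```text
clock: 16.05
eef_pos: [493.9, 131.4, 210.4]
eef_rot: [-3.141, -0.0, 3.141]
wrist_force: [-0.2, -0.5, -2.0]
finger_gap: 64.5
finger_force: 25.0
```

>>> {"api": "step_arm", "payload": {"series": [0,2,-15,0,1,0,0,-15,0,1,0,0,-8,0,1,0,0,-4,0,1,0,0,-4,0,1,0,0,-4,0,1,0,0,-4,0,1,0,0,0,0,1]}}

```text
clock: 17.05
eef_pos: [493.8, 134.1, 156.2]
eef_rot: [-3.142, -0.0, -3.141]
wrist_force: [-1.0, -0.7, -2.0]
finger_gap: 64.3
finger_force: 25.0
```

>>> {"api": "step_arm", "payload": {"series": [0,0,-4,0,1,0,0,-4,0,1,0,0,-4,0,1,0,0,-2,0,1,0,0,-1,0,1,0,0,0,0,1]}}

```text
clock: 17.8
eef_pos: [493.9, 134.2, 141.5]
eef_rot: [-3.142, 0.0, -3.141]
wrist_force: [0.2, 0.0, -1.0]
finger_gap: 64.4
finger_force: 25.0
```

>>> {"api": "step_arm", "payload": {"series": [0,0,-1,0,1,0,0,-1,0,1,0,0,0,0,1]}}

```text
clock: 18.18
eef_pos: [494.2, 134.2, 141.1]
eef_rot: [3.141, 0.002, -3.141]
wrist_force: [-7.4, -2.0, 16.3]
finger_gap: 64.4
finger_force: 25.0
```

>>> {"api": "step_arm", "payload": {"series": [0,0,0,0,0,0,0,0,0,0,0,0,0,0,0,0,0,0,0,0,0,0,40,0,0,0,0,45,0,0,0,0,45,0,0,0,0,45,0,0,0,0,25,0,0,0,0,0,0,0]}}

```text
clock: 19.42
eef_pos: [494.2, 134.2, 340.8]
eef_rot: [3.141, 0.003, -3.141]
wrist_force: [0.4, 0.0, -0.8]
finger_gap: 93.6
finger_force: 0.0
```

```bash
python3 ring.py 149 494 133 pics/w4.png
python3 - <<'E'
from h import *
for n in ['top','scene']:
    im,d,P,i=cloud(n,f'pics/{n}2.png')
    Q=P.reshape(-1,3);g=cv2.cvtColor(im,6).ravel()
    m=(Q[:,0]>270)&(Q[:,0]<420)&(Q[:,1]>20)&(Q[:,1]<215)&(Q[:,2]>90)&(Q[:,2]<300)
    t=m&(g<110)&(Q[:,2]>230); T=Q[t]; print(n,'tab',len(T),np.median(T,0),T.min(0),T.max(0))
    S=Q[m];j=np.argsort(-S[:,2])[:40];print('  top pts',S[j].mean(0))
    print('  ring z',np.nanmedian(Q[(np.hypot(Q[:,0]-494,Q[:,1]-133)<31)&(np.hypot(Q[:,0]-494,Q[:,1]-133)>16)&(Q[:,2]>120)],0))
im=cv2.imread('pics/w4.png');s=cv2.imread('pics/scene2.png')[80:240,210:400]
cv2.imwrite('pics/c4.png',np.vstack([cv2.resize(im,(512,384))[:230],cv2.resize(s,(512,360))]))
E
```

```text
19.425 [494.2256209  134.23115346 340.75091471] -3.1413681999734973
n 1753 z 149.16018761100418
outer(depth) [493.16 133.92  31.23]
outer [493.02 133.76  30.72]
hole [492.31 134.3   13.66]
  return _methods._mean(a, axis=axis, dtype=dtype,
  ret = um.true_divide(
Traceback (most recent call last):
ValueError: zero-size array to reduction operation minimum which has no identity
```

Run:
```python
from h import *
P=np.load('scene0.npy');im=cv2.imread('pics/scene0.png');g=cv2.cvtColor(im,6)
for n,r in (('scene',(slice(98,165),slice(250,320))),):
    S=P[r].reshape(-1,3);G=g[r].ravel();m=(S[:,2]>85)&(S[:,0]<430)
    S=S[m];G=G[m];print(S.min(0),S.max(0))
    T=S[(G<130)&(S[:,2]>235)];print('tab',len(T),T.mean(0) if len(T) else 0,T.min(0),T.max(0))
    for z in range(90,280,20):
        q=S[abs(S[:,2]-z)<8];print(z,len(q),'maxx',np.sort(q[:,0])[-3:].round(), 'y',q[:,1].min().round(),q[:,1].max().round())
W=np.load('w1.npy');i=manip.camera_info('wrist')
S=W[:110,165:335].reshape(-1,3);S=S[(S[:,2]>85)&(S[:,0]<430)]
print('wrist');
for z in range(90,290,20):
    q=S[abs(S[:,2]-z)<8]
    if len(q): print(z,len(q),'maxx',np.sort(q[:,0])[-5:].round(),'y',q[:,1].min().round(),q[:,1].max().round())
w=cv2.imread('pics/w1.png');gw=cv2.cvtColor(w,6);q=W[5:36,205:276][gw[5:36,205:276]<80];q=q[~np.isnan(q[:,0])];print('wtab',len(q),q.mean(0),q.min(0),q.max(0))
# hinge side: lid side edges y -> axis direction
for a in ((85,130),(180,230)):
    q=S[(S[:,2]>a[0])&(S[:,2]<a[1])];l=q[q[:,1]<np.percentile(q[:,1],3)].mean(0);h=q[q[:,1]>np.percentile(q[:,1],97)].mean(0);print(a,l,h)
w4=cv2.imread('pics/w4.png');cv2.imwrite('pics/c4.png',w4)
print(np.abs(w4[:110,170:330].astype(int)-w[:110,170:330]).mean())
```

```text
[286.08795807  31.73779291  85.01222149] [414.36598965 203.9513846  264.29508274]
tab 78 [346.98088148 116.34528477 252.65757768] [340.71683086  94.55869142 240.96888078] [353.43248063 139.60159803 263.32896993]
90 297 maxx [411. 414. 414.] y 53.0 181.0
110 287 maxx [404. 404. 407.] y 48.0 192.0
130 238 maxx [397. 397. 401.] y 32.0 199.0
150 218 maxx [392. 393. 395.] y 32.0 204.0
170 146 maxx [382. 384. 385.] y 32.0 203.0
190 68 maxx [378. 379. 379.] y 38.0 202.0
210 121 maxx [372. 373. 373.] y 47.0 191.0
230 153 maxx [363. 363. 366.] y 62.0 176.0
250 84 maxx [354. 355. 356.] y 92.0 142.0
270 9 maxx [345. 345. 350.] y 98.0 135.0
wrist
90 2511 maxx [409. 409. 409. 409. 409.] y 52.0 180.0
110 1699 maxx [402. 403. 403. 403. 403.] y 42.0 191.0
130 605 maxx [397. 397. 398. 398. 398.] y 39.0 200.0
150 300 maxx [392. 392. 392. 392. 392.] y 38.0 205.0
170 133 maxx [385. 385. 386. 386. 387.] y 32.0 205.0
190 348 maxx [379. 379. 379. 379. 380.] y 38.0 202.0
210 1024 maxx [371. 371. 372. 372. 372.] y 45.0 194.0
230 2375 maxx [363. 363. 363. 363. 364.] y 61.0 178.0
250 721 maxx [353. 353. 353. 354. 354.] y 93.0 144.0
270 527 maxx [345. 345. 345. 345. 345.] y 93.0 142.0
wtab 870 [344.84269388 118.17798326 255.8818033 ] [338.33106125  93.79702102 244.03787695] [351.06695919 142.11826199 265.76291723]
(85, 130) [350.19169621  44.04402036 120.70701327] [354.15690171 192.72938908 125.42972456]
(180, 230) [342.12649519  40.70343677 188.04319   ] [349.65809049 196.69707981 192.15460442]
4.003882575757576
```

View pics/c4.png

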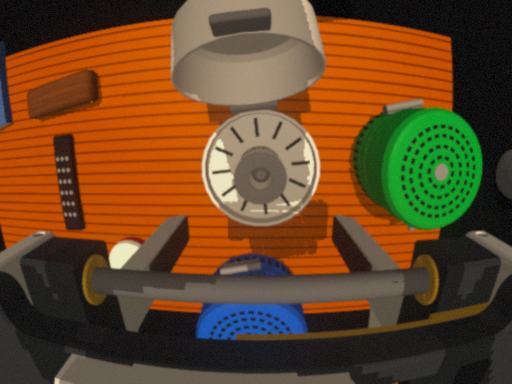

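Both rings are home: the stack's top is at 149 mm as expected, and the wrist view shows the ring around the post at (261,170) with the tab at (240,21). The lid stands at about 1.9 rad, so next I'll go behind the tab with the fingers shut.

>>> {"api": "step_arm", "payload": {"series": [-10,0,0,0,1,-25,-2,0,0,1,-30,-3,0,0,1,-30,-3,0,0,1,-30,-3,0,0,1,-30,-3,0,0,1,-20,-2,0,0,1,-9,-1,0,0,1,0,0,0,0,1,0,0,0,0,1]}}

```text
clock: 20.78
eef_pos: [310.2, 117.2, 339.2]
eef_rot: [-3.141, -0.0, -3.141]
wrist_force: [0.0, 0.4, 0.4]
finger_gap: 0.7
finger_force: 0.0
```

>>> {"api": "step_arm", "payload": {"series": [0,0,-20,0,1,0,0,-20,0,1,0,0,-12,0,1,0,0,-8,0,1,0,0,0,0,1]}}

```text
clock: 21.4
eef_pos: [309.9, 117.2, 279.3]
eef_rot: [-3.141, -0.001, -3.141]
wrist_force: [-0.0, 0.3, -0.3]
finger_gap: 0.5
finger_force: 0.0
```

Run:
```python
import numpy as np
# finger TCP path in hinge plane: s forward of hinge, world x=404.5+.994 s, y=123.9+.109 s
prev=None
for th in [1.9,1.8,1.7,1.6,1.5,1.4,1.3,1.2,1.1,1.0,.9,.8,.7,.6,.5,.4,.3,.2,.1,.0]:
    c,s_=np.cos(th),np.sin(th); t=8
    e=np.array([197*c-t*s_,197*s_+t*c])
    if th>1.57: p=np.array([e[0]-8,e[1]-12])
    else:
        r=187+ (1.5-th)/1.5*7; p=np.array([r*c-t*s_-8,r*s_+t*c])
    T=np.array([404.5+.994*p[0],123.9+.109*p[0],80+p[1]+25])
    print(th,T.round(0),None if prev is None else (T-prev).round(0)); prev=T
```

```text
1.9 [326. 115. 277.] None
1.8 [344. 117. 283.] [19.  2.  6.]
1.7 [363. 119. 287.] [19.  2.  4.]
1.6 [383. 122. 290.] [19.  2.  2.]
1.5 [402. 124. 292.] [19.  2.  2.]
1.4 [420. 126. 291.] [19.  2. -1.]
1.3 [439. 128. 288.] [18.  2. -3.]
1.2 [457. 130. 283.] [18.  2. -5.]
1.1 [475. 132. 277.] [18.  2. -7.]
1.0 [492. 133. 269.] [17.  2. -8.]
0.9 [508. 135. 259.] [ 16.   2. -10.]
0.8 [523. 137. 247.] [ 15.   2. -12.]
0.7 [536. 138. 234.] [ 14.   2. -13.]
0.6 [549. 140. 220.] [ 12.   1. -14.]
0.5 [560. 141. 204.] [ 11.   1. -16.]
0.4 [569. 142. 187.] [  9.   1. -17.]
0.3 [577. 143. 170.] [  8.   1. -18.]
0.2 [583. 143. 151.] [  6.   1. -18.]
0.1 [587. 144. 132.] [  4.   0. -19.]
0.0 [589. 144. 113.] [  2.   0. -19.]
```

>>> {"api": "step_arm", "payload": {"series": [8,-1,-1,0,1,8,-1,0,0,1,9,1,3,0,1,10,1,3,0,1,9,1,2,0,1,10,1,2,0,1,0,0,0,0,1]}}

```text
clock: 22.28
eef_pos: [364.5, 119.2, 288.3]
eef_rot: [-3.142, 0.0, -3.142]
wrist_force: [0.2, -0.3, -0.3]
finger_gap: 0.4
finger_force: 0.0
```

>>> {"api": "step_arm", "payload": {"series": [9,1,1,0,1,10,1,1,0,1,9,1,1,0,1,10,1,1,0,1,0,0,0,0,1]}}

```text
clock: 22.9
eef_pos: [402.6, 123.2, 292.4]
eef_rot: [-3.142, 0.0, 3.142]
wrist_force: [0.0, -0.4, -0.4]
finger_gap: 0.7
finger_force: 0.0
```

Run:
```python
from h import *
W=cloud('wrist','pics/w5.png')[2];S=cloud('scene','pics/s5.png')
a=cv2.imread('pics/w5.png');b=S[0][70:230,190:403];cv2.imwrite('pics/c5.png',np.vstack([cv2.resize(a,(400,300)),cv2.resize(b,(400,300))]))
```

```text
(no output)
```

View pics/c5.png

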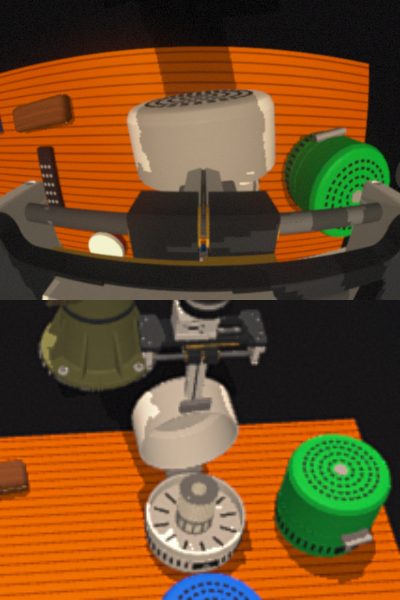

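The crops show the fingers behind the thumb tab (scene crop, about (195,405)), with the rings on the post. I'll check the lid angle from depth.

```bash
cat > lid.py <<'E'
from h import *
P=cloud('scene')[2].reshape(-1,3);f=np.array([.994,.109]);H=np.array([404.5,123.9])
s=(P[:,:2]-H)@f; l=(P[:,:2]-H)@np.array([-.109,.994])
for z in range(100,300,20):
    q=(abs(P[:,2]-z)<8)&(abs(l)<95)&(s>-130)&(s<60)
    for nm,w in (('mid',abs(l)<22),('all',abs(l)<95)):
        k=np.sort(s[q&w]); print(z,nm,len(k),k[-4:].round(),end=' ')
    print()
E
python3 lid.py
```

```text
100 mid 136 [-12.  -6.   1.   2.] 100 all 451 [3. 3. 4. 5.] 
120 mid 38 [-67. -67. -67. -66.] 120 all 225 [5. 5. 6. 7.] 
140 mid 27 [-65. -65. -65.  60.] 140 all 148 [ 7.  7.  9. 60.] 
160 mid 0 [] 160 all 41 [8. 9. 9. 9.] 
180 mid 0 [] 180 all 40 [10. 11. 12. 13.] 
200 mid 0 [] 200 all 63 [14. 15. 15. 15.] 
220 mid 0 [] 220 all 135 [16. 16. 16. 17.] 
240 mid 3 [16. 16. 17.] 240 all 303 [17. 17. 17. 18.] 
260 mid 121 [20. 20. 21. 22.] 260 all 152 [20. 20. 21. 22.] 
280 mid 60 [19. 20. 20. 21.] 280 all 62 [19. 20. 20. 21.]
```

The lid has come to about 1.46 rad, as planned, so I'll continue along the arc.

>>> {"api": "step_arm", "payload": {"series": [9,1,0,0,1,9,1,-1,0,1,9,1,-1,0,1,9,1,-2,0,1,9,1,-2,0,1,9,1,-3,0,1,9,1,-3,0,1,9,1,-4,0,1,9,1,-4,0,1,8,1,-4,0,1,0,0,0,0,1]}}

```text
clock: 24.42
eef_pos: [491.3, 133.2, 268.0]
eef_rot: [-3.142, -0.0, -3.141]
wrist_force: [-0.3, -0.5, 0.3]
finger_gap: 0.2
finger_force: 0.0
```

>>> {"api": "step_arm", "payload": {"series": [8,1,-5,0,1,8,1,-5,0,1,8,1,-6,0,1,7,1,-6,0,1,7,1,-6,0,1,7,1,-7,0,1,0,0,0,0,1]}}

```text
clock: 25.3
eef_pos: [536.2, 139.2, 232.7]
eef_rot: [-3.142, -0.001, -3.141]
wrist_force: [-0.5, 0.3, -0.2]
finger_gap: 0.2
finger_force: 0.0
```

Run:
```python
from h import *
S=cloud('scene');T=cloud('top')
a=T[0][120:320,110:260];b=S[0][60:260,190:403];cv2.imwrite('pics/c6.png',np.hstack([cv2.resize(a,(375,500)),cv2.resize(b,(425,400))[:500].copy() if 0 else cv2.copyMakeBorder(cv2.resize(b,(425,400)),0,100,0,0,0)]))
```

```text
(no output)
```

View pics/c6.png

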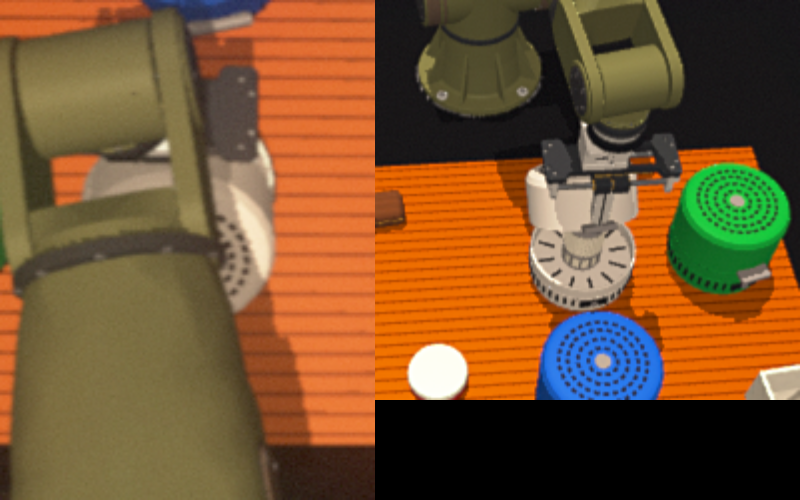

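The lid is following: the tab is under the fingertips at about (600,228), with the lid at roughly 0.7 rad. Now I'll continue down.

>>> {"api": "step_arm", "payload": {"series": [6,1,-7,0,1,6,0,-7,0,1,6,1,-8,0,1,5,0,-8,0,1,5,1,-8,0,1,4,0,-9,0,1,4,1,-9,0,1,4,0,-9,0,1,3,0,-9,0,1,3,0,-9,0,1,0,0,0,0,1]}}

```text
clock: 26.78
eef_pos: [581.8, 143.1, 149.6]
eef_rot: [-3.141, -0.001, -3.141]
wrist_force: [-0.1, -0.3, 0.3]
finger_gap: 0.3
finger_force: 0.0
```

>>> {"api": "step_arm", "payload": {"series": [2,0,-9,0,1,2,0,-9,0,1,1,0,-7,0,1,1,0,-4,0,1,0,0,0,0,1]}}

```text
clock: 27.4
eef_pos: [587.8, 143.1, 121.1]
eef_rot: [-3.141, -0.0, -3.141]
wrist_force: [0.1, -0.6, 0.1]
finger_gap: 0.3
finger_force: 0.0
```

>>> {"api": "step_arm", "payload": {"series": [0,0,-3,0,1,0,0,-3,0,1,0,0,-2,0,1]}}

```text
clock: 27.78
eef_pos: [588.3, 143.2, 115.8]
eef_rot: [3.141, 0.002, -3.141]
wrist_force: [-13.2, -3.8, 33.6]
finger_gap: 0.4
finger_force: 16.7
```

>>> {"api": "step_arm", "payload": {"series": [0,0,-1,0,1,0,0,-1,0,1]}}

```text
clock: 28.02
eef_pos: [588.4, 143.2, 115.6]
eef_rot: [3.141, 0.003, -3.141]
wrist_force: [-19.7, -4.1, 44.7]
finger_gap: 0.4
finger_force: 22.3
```

>>> {"api": "step_arm", "payload": {"series": [0,0,-1,0,1,0,0,-1,0,1]}}

```text
clock: 28.28
eef_pos: [588.5, 143.2, 115.3]
eef_rot: [3.141, 0.004, -3.141]
wrist_force: [-27.6, -5.4, 60.3]
finger_gap: 0.2
finger_force: 30.4
```

It stopped hard with the tips at 90 mm, the tab-top height expected with the lid shut. I'll back off and check.

>>> {"api": "step_arm", "payload": {"series": [0,0,5,0,1,0,0,20,0,1,0,0,40,0,1,0,0,50,0,1,0,0,50,0,1,0,-40,30,0,1,0,-50,0,0,1,0,-50,0,0,1,0,-50,0,0,1,0,-50,0,0,1,0,-40,0,0,1,0,0,0,0,1]}}

```text
clock: 29.78
eef_pos: [587.6, -139.1, 304.0]
eef_rot: [-3.142, -0.001, 3.139]
wrist_force: [0.8, 0.2, 0.6]
finger_gap: 0.7
finger_force: 0.0
```

Run:
```python
from h import *
S=cloud('scene');T=cloud('top')
for P in (S[2],T[2]):
    Q=P.reshape(-1,3);c=np.array([494,133.5]);f=np.array([.994,.109]);s=(Q[:,:2]-c)@f;l=(Q[:,:2]-c)@np.array([-.109,.994])
    m=(np.hypot(s,l)<68)&(Q[:,2]>145)&(Q[:,2]<200)
    A=np.c_[s[m],l[m],np.ones(m.sum())];k=np.linalg.lstsq(A,Q[m,2],rcond=None)[0];print(m.sum(),'roof tilt s,l, z',k.round(4))
    t=(s>92)&(s<108)&(abs(l)<20);print('tab z',np.median(Q[t,2]) if t.any() else None, np.percentile(Q[t,2],[20,80]))
a=T[0];b=S[0];cv2.imwrite('pics/c7.png',cv2.resize(np.hstack([a,b]),(800,300)))
print(manip.read_state()['wrist_force'])
```

```text
1252 roof tilt s,l, z [-6.000000e-04  1.000000e-03  1.563908e+02]
tab z 89.04355180977313 [85.71673129 90.88394102]
3013 roof tilt s,l, z [2.700000e-03 9.000000e-04 1.588563e+02]
tab z 91.1580030628079 [89.27969682 92.97443099]
[ 0.14937726  0.2214027  -0.08938651]
```

View pics/c7.png

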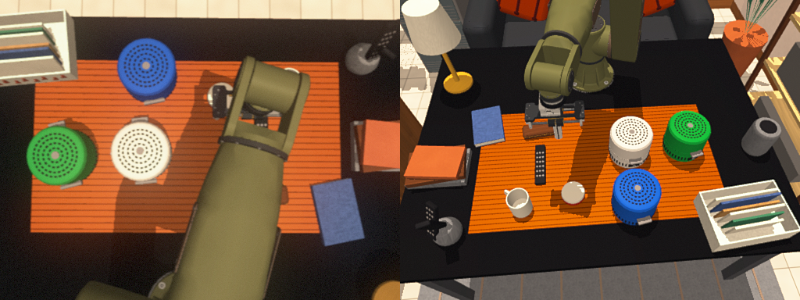

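The white lid at (141,150) in the top view is flat: its roof is at about 158 mm with no tilt. The remote, tin, mug and case are where they were, so I'm handing in.

```bash
python3 -c "
from cell import manip; print(manip.sign_off())"
```

```text
the job is handed in; nothing more can be done
None
```

The job is handed in at about 30 s: both rings measured fully home on the post, low one first, the lid shut flat, and the other things on the table left where they were.

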